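# Find the power supply that rattles

## Robot

A 6-joint arm with a two-finger parallel gripper is mounted at the origin on the work surface. World frame = base frame: x ahead of the robot, y to its left, z up, the work surface at z = 0. Lengths are in m, angles in rad, forces in N, time in s.
With the tool pointing down it reaches from about 0.425 to 0.95 m from the base axis. Payload 3.5 kg.
Tool frame: the origin (TCP) lies midway between the tips of the shut fingers; the grasp point (between the pads) lies 19 mm behind it; z points along the fingers, y is the line along which they close (so a half turn about z gives the same grasp; the last joint's range is limited). The gripper opens to 85 mm and grips with 20 to 120 N. Pads are 22 mm wide; open, the fingers measure 114 mm over their backs; the gripper's body (76 mm by 85 mm) begins 54 mm behind the grasp point. The pads swing forward as they close: fully open they stand 13 mm farther back than shut.
Start: joints at [0.983, 0.286, 1.577, -0, 1.279, -0.15], TCP at [0.286, 0.611, 0.231] pointing down, gripper open.
Joint ranges: [-2.77, 2.77], [-0.9, 2.22], [0.21, 2.48], [-1.53, 4.67], [0.24, 2.81], [-2.84, 2.84]. Speed limits (rad/s): [2.79, 2.79, 3.14, 3.14, 3.14, 3.14].

## Interface

Orientations are given as a unit quaternion [x, y, z, w].
In Python, from plant import get_state, read_camera, ctrl gives the robot as it stands.
- The arm moves only by the shell command python3 -m crank 'ROWS' [FORCE]. ROWS is JSON, a list of rows, each a list of 3 entries, a list of its own where there are three numbers: the shift along the tool's x, y, z in mm, then the turn about the tool's z in degrees, then the closure in counts, from 0 (fully open) to 255 (shut). In form: [[[tx, ty, tz], yaw, claw], ...]. A call has 1 to 10 rows; each row is the pose to reach, as a shift and turn from the pose commanded when the call began, along the tool's axes at that moment; what a row does not reach only later rows make up. A row lasts 1/10 s, in which the tool goes at most 50 mm and 8.59 degrees, less where a joint would pass 70% of its speed; a pose out of reach is approached as far as the arm can. A call with a gripper value outside its range is refused whole. The fingers move at their own pace and stop on an object; FORCE is the grip in N (left out, the last holds). Time passes only in rows, so rows that repeat a pose let the fingers close. It gives the time, the measured TCP pose, the force, the opening and the grip force at its end, in the units of the state.
- get_state(): the state, without advancing time (a new reading comes with each control period).
- read_camera(name): name is "scene" or "top" or "wrist"; returns a dict with "frame" (384x512x3 uint8, blue, green, red), "range_z" (384x512 float32, m along the optical axis (not along the pixel's ray), 0 where there is no reading), "vfov" (degrees; the focal length in pixels is half the picture's height over the tangent of half this angle, whatever the lens; pixels are square), "cx", "cy" (the principal point, pixels), "k1" (the pictures are not rectified: a ray, as slopes to the right and down, at radius r is drawn at 1 + k1 r^2 times it, then the intrinsics apply), "origin" and "orientation" of the camera in the world. Camera axes: x right, y down, z forward; pixel columns grow to the right and rows downward; lengths in m; the calibration is good to about 2 mm. A picture is of the moment at which its call begins.
- ctrl.sign_off(): hands the job in; it is judged then, once.
The state is a dict: "time": time; "qpos": joint angles; "dq": joint speeds; "joint_efforts": joint torques, N m; "eef_pos": TCP position; "tcp_rot": TCP orientation; "contact_force": force on the tool from outside, world axes, zero at the start; "wrist_torque": the same for the moment, N m; "opening": opening from 0.0 (shut) to 1.0 (fully open); "finger_force": force on a finger pad.
Only numpy, scipy, OpenCV 4.12 (cv2) and the standard library are available. Lean on these libraries where they do the work, as an engineer would, in place of code of your own. Each camera call takes 0.05 s, during which the arm holds its last target. There are 200 camera calls.

## Task

One of the three sealed power supplies on the blue mat has a heavy part loose inside. Lift them and tip them end to end to feel which one shifts, then set that one down flat in the red tray; the sound ones must end up lying flat where they were at the start. Do not drop any of them.

Things in the scene. Friction and masses are not known exactly. Their poses are not given: they have to be found in the camera images.
- psu_1: one of three identical-looking sealed black boxes, 150 x 52 x 36 mm (x, y, z), about 0.5 kg, white label on top, flat on the blue mat (its top 4 mm above the bench); origin at the centre of the underside, x towards the output jack. Exactly one of the three, any of them, has a loose 0.2 kg core inside; they weigh nearly alike
- psu_2: one of three identical-looking sealed black boxes, 150 x 52 x 36 mm (x, y, z), about 0.5 kg, white label on top, flat on the blue mat (its top 4 mm above the bench); origin at the centre of the underside, x towards the output jack. Tipped 20 degrees or more along x, a loose core slides within 0.5 s, up to 80 mm end to end, and stays there when levelled again
- psu_3: one of three identical-looking sealed black boxes, 150 x 52 x 36 mm (x, y, z), about 0.5 kg, white label on top, flat on the blue mat (its top 4 mm above the bench); origin at the centre of the underside, x towards the output jack. Held level by its middle, a rattler's moment about its y changes by about 0.17 N m between tipping one way and the other; a sound one's does not
- tray: shallow open red tray fixed on the mat, outside 210 x 140 x 14 mm (x, y, z), walls 5 mm, floor 5 mm thick, so inside 200 x 130 mm and 9 mm deep; origin at the centre of its underside (on the mat), x along its length, z up
There are look-alikes about, which are no part of the job. What is shaped like the psu_1 but yellow is not meant. What is shaped like the psu_2 but pink is not meant.

How it is judged:
On the way:
1. at least one power supply has been lifted off the mat and tipped along its length by 15 degrees or more (((height (world z) of psu_1 above 0.03 m and not (angle between psu_1's own x axis and vertical between 1.309 and 1.833 rad)) or (height (world z) of psu_2 above 0.03 m and not (angle between psu_2's own x axis and vertical between 1.309 and 1.833 rad)) or (height (world z) of psu_3 above 0.03 m and not (angle between psu_3's own x axis and vertical between 1.309 and 1.833 rad)))), for 0.2 s.
At the end, for the whole second after the job is handed in: The rattling power supply lies flat (within 7 degrees) on the floor of the red tray, within the walls (centres within 50 mm); the two sound ones lie flat (within 7 degrees) within 40 mm of where they started; all are at rest (core_c0: the loose core, inside the rattling one) (horizontal distance between core_c0 and tray below 0.1 m and ((horizontal distance between psu_1 and tray below 0.05 m and z of psu_1 in the frame of tray below 0.012 m and distance of each of psu_2, psu_3 from where it was at the start of the episode below 0.04 m) or (horizontal distance between psu_2 and tray below 0.05 m and z of psu_2 in the frame of tray below 0.012 m and distance of each of psu_1, psu_3 from where it was at the start of the episode below 0.04 m) or (horizontal distance between psu_3 and tray below 0.05 m and z of psu_3 in the frame of tray below 0.012 m and distance of each of psu_1, psu_2 from where it was at the start of the episode below 0.04 m)) and angle between each of psu_1, psu_2, psu_3's own z axis and vertical below 0.12 rad and linear speed of each of psu_1, psu_2, psu_3 below 0.03 m/s); the robot touches nothing.
It fails at once if a power supply is dropped or thrown: it moves faster than 0.7 m/s (a fall of about 25 mm) with no finger touching it ((contact force between the fingers and psu_1 below 0.05 N and linear speed of psu_1 above 0.7 m/s) or (contact force between the fingers and psu_2 below 0.05 N and linear speed of psu_2 above 0.7 m/s) or (contact force between the fingers and psu_3 below 0.05 N and linear speed of psu_3 above 0.7 m/s)).
It also fails if it takes over 72 s, if anything falls off the work surface, if the arm or the gripper's body presses on something with over 40 N, if the wrist force passes 120 N, or if a joint passes its speed limit or range.

## Working session

There is one attempt and no reset: what is moved stays moved. The work goes in short steps, Python scripts to look and compute and a shell command to move; the robot and the scene stay as the last step left them, time stands still between calls to the robot, and variables do not carry over. Pictures are saved under pics/ and viewed, at most 10 in all, crops included, and the job is handed in when it is done.

```bash
mkdir -p pics; ls
cat > h.py <<'E'
import numpy as np, cv2
from scipy.spatial.transform import Rotation as R
from plant import get_state, read_camera
def cam(name):
    c=read_camera(name); h,w=c["frame"].shape[:2]
    f=h/2/np.tan(np.radians(c["vfov"])/2)
    c["K"]=np.array([[f,0,c["cx"]],[0,f,c["cy"]],[0,0,1]]); c["D"]=np.array([c["k1"],0,0,0.])
    c["R"]=R.from_quat(c["orientation"]).as_matrix(); c["o"]=np.array(c["origin"]); return c
def rays(c,uv):
    p=cv2.undistortPoints(np.array(uv,float).reshape(-1,1,2),c["K"],c["D"]).reshape(-1,2)
    return np.c_[p,np.ones(len(p))]@c["R"].T
def at_z(c,uv,z):
    d=rays(c,uv); return c["o"]+d*((z-c["o"][2])/d[:,2])[:,None]
def xyz(c,uv):
    d=rays(c,uv); r=np.array([c["range_z"][int(v),int(u)] for u,v in uv]); return c["o"]+d*r[:,None]
E
python3 - <<'E'
from h import *
s=get_state(); print({k:np.round(v,3) for k,v in s.items()})
for n in("top","scene"):
    c=cam(n); cv2.imwrite(f"pics/{n}0.png",c["frame"]); print(n,c["origin"],c["orientation"],c["vfov"],c["k1"])
E
```

```text
pics
{'time': np.float64(0.0), 'qpos': array([ 0.983,  0.287,  1.578,  0.   ,  1.279, -0.15 ]), 'dq': array([-0., -0.,  0.,  0.,  0., -0.]), 'joint_efforts': array([ 0.0000e+00, -4.0598e+01, -2.9263e+01, -0.0000e+00,  6.0000e-03,
       -0.0000e+00]), 'eef_pos': array([0.286, 0.611, 0.23 ]), 'tcp_rot': array([ 0.217,  0.976, -0.001, -0.   ]), 'contact_force': array([-0.026,  0.433, -0.971]), 'wrist_torque': array([-0.001,  0.041,  0.011]), 'finger_force': np.float64(0.0), 'opening': np.float64(0.999)}
top [ 0.20279599 -0.19517392  1.21596153] [ 0.71068752 -0.69685799  0.05703842 -0.07783834] 50.123078928412895 -0.13816929361391528
scene [ 1.35320173 -0.61132176  1.18745138] [ 0.79287552  0.49680379 -0.18277205 -0.30187544] 43.962412310883835 -0.025400782298240505
```

View pics/top0.png

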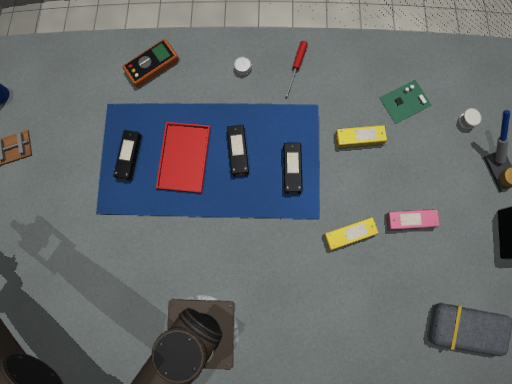

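The top view shows the black boxes at about (127,155), (238,150) and (292,168), and the red tray at (184,157). Next I'll measure their poses.

```bash
cat > meas.py <<'E'
from h import *
c=cam("top"); h,w=c["range_z"].shape
uu,vv=np.meshgrid(np.arange(w),np.arange(h)); uv=np.c_[uu.ravel(),vv.ravel()]
P=(c["o"]+rays(c,uv)*c["range_z"].ravel()[:,None]).reshape(h,w,3)
f=c["frame"].astype(int); roi=np.zeros((h,w),bool); roi[106:214,104:318]=1
def rep(n,m):
    p=P[m][:,:2].astype(np.float32); (cx,cy),(a,b),ang=cv2.minAreaRect(p)
    if a<b: ang+=90
    print(n,"c",np.round([cx,cy],3),"size",np.round([a,b],3),"long axis deg",round((ang+90)%180-90,1),"zmed",np.round(np.median(P[m][:,2]),3),"pix",np.round(np.argwhere(m).mean(0)[::-1],0))
top=roi&(abs(P[...,2]-.04)<.006)
n,l,s,_=cv2.connectedComponentsWithStats(cv2.morphologyEx(top.astype(np.uint8),cv2.MORPH_CLOSE,np.ones((3,3))))
for i in range(1,n):
    if s[i,4]>200: rep("box",(l==i)&top)
rep("tray",cv2.morphologyEx((roi&(f[...,2]>100)&(f[...,0]<90)&(f[...,1]<80)).astype(np.uint8),cv2.MORPH_OPEN,np.ones((3,3)))>0)
E
python3 meas.py
```

```text
box c [ 0.539 -0.095] size [0.152 0.052] long axis deg 7.8 zmed 0.04 pix [237. 150.]
box c [0.52  0.244] size [0.054 0.15 ] long axis deg -8.5 zmed 0.04 pix [126. 154.]
box c [ 0.487 -0.26 ] size [0.149 0.051] long axis deg 0.5 zmed 0.04 pix [292. 167.]
tray c [0.392 0.01 ] size [0.517 0.21 ] long axis deg 25.3 zmed 0.01 pix [183. 158.]
```

View pics/scene0.png

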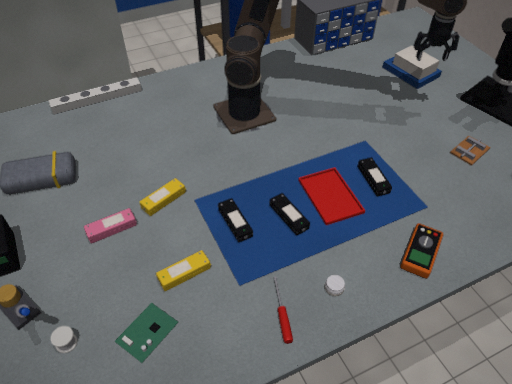

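```bash
cat > go.py <<'E'
import sys
from h import *
# usage: go.py x y z boxyaw_deg : rows' shift mm and yaw from the present pose
s=get_state(); M=R.from_quat(s["tcp_rot"]).as_matrix(); x,y,z,a=map(float,sys.argv[1:])
d=M.T@(np.array([x,y,z])-s["eef_pos"])*1000
h=np.degrees(np.arctan2(M[1,0],M[0,0])); print("shift",d.round(1),"yaw",round(-((a-h+90)%180-90),1),"t",s["time"],"heading",round(h,1))
E
python3 go.py .581 .235 .12 -8.5
python3 - <<'E'
from h import *
c=cam("top"); p=at_z(c,[(165,124),(210,124),(203,192),(158,190)],.018); print(p.round(3),p.mean(0).round(3))
E
```

```text
shift [-426.7 -215.2  110.5] yaw -16.6 t 0.15 heading 154.9
[[ 0.623  0.136  0.018]
 [ 0.624 -0.006  0.018]
 [ 0.411  0.005  0.018]
 [ 0.414  0.142  0.018]] [0.518 0.069 0.018]
```

```bash
python3 -m crank '[[[-427,-215,110],-16.6,60],[[-427,-215,110],-16.6,60],[[-427,-215,110],-16.6,60],[[-427,-215,110],-16.6,60],[[-427,-215,110],-16.6,60],[[-427,-215,110],-16.6,60],[[-427,-215,110],-16.6,60],[[-427,-215,110],-16.6,60],[[-427,-215,110],-16.6,60],[[-427,-215,110],-16.6,60]]' 20; python3 go.py .581 .235 .12 -8.5
```

```text
time: 1.2
eef_pos: [0.5828, 0.2332, 0.1205]
tcp_rot: [0.075, 0.997, -0.0, -0.0]
contact_force: [0.0, 1.1, 1.2]
opening: 0.769
finger_force: 0.0
shift [2.  1.5 0.5] yaw -0.1 t 1.2 heading 171.4
```

Run:
```python
from h import *
c=cam("wrist"); cv2.imwrite("pics/w1.png",c["frame"])
h,w=c["range_z"].shape
uu,vv=np.meshgrid(np.arange(w),np.arange(h)); uv=np.c_[uu.ravel(),vv.ravel()]
P=(c["o"]+rays(c,uv)*c["range_z"].ravel()[:,None]).reshape(h,w,3)
m=abs(P[...,2]-.04)<.006
m=cv2.morphologyEx(m.astype(np.uint8),cv2.MORPH_OPEN,np.ones((5,5)))
n,l,s,_=cv2.connectedComponentsWithStats(m); i=1+s[1:,4].argmax()
print(cv2.minAreaRect(P[l==i][:,:2].astype(np.float32)), P[l==i][:,2].mean())
```

```text
((0.5204697251319885, 0.24620869755744934), (0.05230296403169632, 0.14974497258663177), 81.89680480957031) 0.040861772497029894
```

View pics/w1.png

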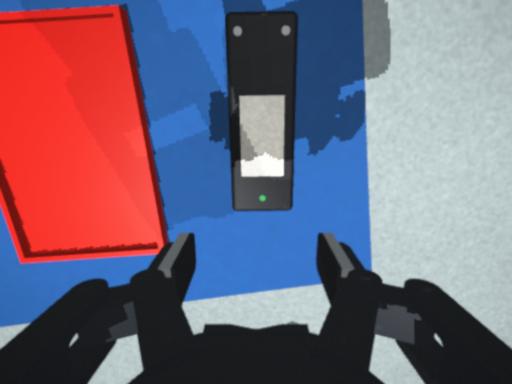

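```bash
python3 go.py .580 .2375 .012 -8.3; python3 -m crank '[[[3,-3,50],0,40],[[3,-3,90],0,40],[[3,-3,108],0,40],[[3,-3,108],0,40],[[3,-3,108],0,255],[[3,-3,108],0,255],[[3,-3,108],0,255],[[3,-3,108],0,255],[[3,-3,108],0,255]]' 20; python3 go.py .580 .2375 .012 -8.3
```

```text
shift [  6.8   8.3 107. ] yaw -0.5 t 1.25 heading 171.2
time: 2.15
eef_pos: [0.5803, 0.2342, 0.016]
tcp_rot: [0.074, 0.997, 0.001, 0.002]
contact_force: [0.3, 4.7, 5.7]
opening: 0.608
finger_force: 22.8
shift [0.8 3.2 4. ] yaw -0.2 t 2.15 heading 171.5
```

```bash
python3 -m crank '[[[3,0,-10],0,255],[[7,0,-22],0,255],[[12,0,-33],0,255],[[18,0,-44],0,255],[[26,0,-56],0,255],[[26,0,-56],0,255],[[26,0,-56],0,255]]' 20;  python3 - <<'E'
from h import *
c=cam("scene"); cv2.imwrite("pics/s1.png",cv2.resize(c["frame"][130:250,300:460],(640,480)))
print({k:np.round(get_state()[k],3) for k in("contact_force","wrist_torque")})
E
```

```text
time: 2.85
eef_pos: [0.5529, 0.2371, 0.0703]
tcp_rot: [0.074, 0.997, 0.0, 0.001]
contact_force: [0.8, 0.0, -1.7]
opening: 0.605
finger_force: 22.5
{'contact_force': array([ 0.926,  0.788, -0.469]), 'wrist_torque': array([ 0.076,  0.092, -0.04 ])}
```

View pics/s1.png

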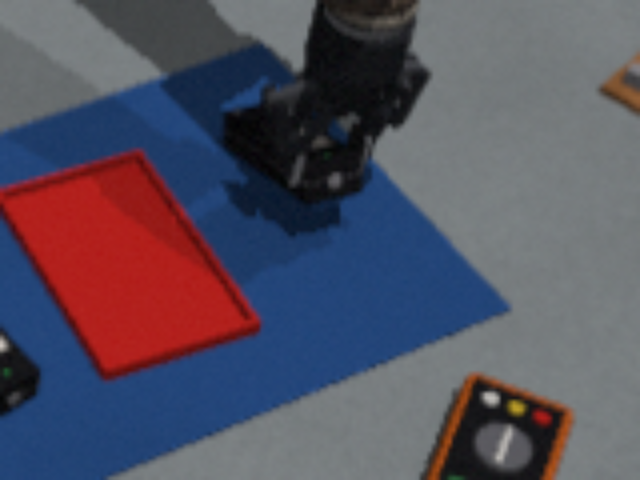

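The gripper holds the far end of the box and there is shadow under that end. The tilt isn't clear from this view, so I'll read it from depth along the box axis.

```bash
cat > prof.py <<'E'
import sys
from h import *
# prof.py cx cy yaw : height of box top along its axis, seen by top and scene cameras
cx,cy,a=map(float,sys.argv[1:4]); a=np.radians(a)
for n in ("top","scene"):
    c=cam(n); h,w=c["range_z"].shape
    uu,vv=np.meshgrid(np.arange(w),np.arange(h)); P=c["o"]+rays(c,np.c_[uu.ravel(),vv.ravel()])*c["range_z"].ravel()[:,None]
    d=P[:,:2]-[cx,cy]; u=d@[np.cos(a),np.sin(a)]; v=d@[-np.sin(a),np.cos(a)]
    print(n,[(b,int(1000*np.median(P[k,2])),int(k.sum())) for b in range(-90,100,10) for k in [(abs(v)<.018)&(abs(u-b/1000)<.005)] if k.any()])
E
python3 prof.py .5205 .243 -8.3; python3 -c "
from h import *
s=get_state();print(s['time'],s['contact_force'],s['wrist_torque'])"
```

```text
top [(-90, 7, 52), (-80, 41, 45), (-70, 47, 53), (-60, 54, 72), (-50, 224, 76), (-40, 66, 80), (-30, 231, 88), (-20, 70, 59), (-10, 74, 45), (0, 78, 53), (10, 347, 112), (20, 352, 114), (30, 355, 82), (40, 355, 58), (50, 352, 43), (60, 344, 22), (70, 4, 5), (80, 4, 3), (90, 5, 21)]
scene [(-90, 445, 9), (-80, 44, 9), (-70, 428, 19), (-60, 401, 36), (-50, 351, 59), (-40, 359, 89), (-30, 362, 84), (-20, 395, 43), (-10, 3, 17), (0, 3, 22), (10, 82, 42), (20, 86, 57), (30, 90, 61), (40, 148, 108), (50, 96, 158), (60, 264, 162), (70, 244, 249), (80, 6, 40), (90, 3, 25)]
3.0 [ 0.94003647 -0.63414263 -0.52522538] [0.07172366 0.08499481 0.01259719]
```

Depth rises from 41 mm at the near end to 96 mm at the far end, a tilt of about 23°. I'll lower it along the same arc, regrip at the middle, lift and measure.

```bash
cat > tq.py <<'E'
from h import *
T=[];F=[]
for i in range(5):
    read_camera("wrist"); s=get_state(); T.append(s["wrist_torque"]); F.append(s["contact_force"])
h=R.from_quat(s["tcp_rot"]).as_matrix(); T=np.array(T)
print("T",T.mean(0).round(3),"sd",T.std(0).round(3),"about tool y",round(float(T.mean(0)@h[:,1]),3),"F",np.mean(F,0).round(2),"z",s["eef_pos"].round(4),"t",s["time"])
E
python3 -m crank '[[[-8,0,12],0,255],[[-14,0,23],0,255],[[-19,0,34],0,255],[[-23,0,46],0,255],[[-26,0,55],0,255],[[-26,0,55],0,255],[[-26,0,55],0,40],[[-26,0,55],0,40],[[-26,0,55],0,40]]' 20
python3 -m crank '[[[40,0,0],0,40],[[60,0,0],0,40],[[60,0,0],0,40],[[60,0,0],0,255],[[60,0,0],0,255],[[60,0,0],0,255],[[60,0,0],0,255],[[60,0,-20],0,255],[[60,0,-35],0,255],[[60,0,-35],0,255]]' 40; python3 tq.py
```

```text
time: 3.9
eef_pos: [0.5775, 0.2329, 0.0133]
tcp_rot: [0.074, 0.997, -0.0, -0.001]
contact_force: [0.6, -1.2, 0.4]
opening: 0.844
finger_force: 0.0
time: 4.9
eef_pos: [0.5206, 0.2422, 0.0511]
tcp_rot: [0.074, 0.997, 0.001, 0.002]
contact_force: [0.5, 0.6, -5.6]
opening: 0.595
finger_force: 45.2
T [0.026 0.009 0.006] sd [0.022 0.018 0.034] about tool y 0.012 F [-0.13 -0.38 -5.66] z [0.518  0.2416 0.048 ] t 5.15
```

```bash
python3 -m crank '[[[0,0,15],0,255],[[0,0,28],0,255],[[0,0,35],0,255],[[0,0,35],0,255],[[0,0,35],0,40],[[0,0,35],0,40],[[0,0,35],0,40],[[0,0,0],0,40],[[0,0,-50],0,40],[[0,0,-70],0,40]]' 20; python3 go.py .598 -.087 .11 7.8
```

```text
time: 6.15
eef_pos: [0.5218, 0.2427, 0.1243]
tcp_rot: [0.074, 0.997, 0.001, 0.004]
contact_force: [0.6, 0.5, 0.0]
opening: 0.842
finger_force: 0.0
shift [-123.9 -314.9   14.2] yaw -16.3 t 6.15 heading 171.5
```

```bash
cat > wm.py <<'E'
from h import *
c=cam("wrist"); h,w=c["range_z"].shape
uu,vv=np.meshgrid(np.arange(w),np.arange(h))
P=(c["o"]+rays(c,np.c_[uu.ravel(),vv.ravel()])*c["range_z"].ravel()[:,None]).reshape(h,w,3)
m=cv2.morphologyEx((abs(P[...,2]-.04)<.006).astype(np.uint8),cv2.MORPH_OPEN,np.ones((5,5)))
n,l,s,_=cv2.connectedComponentsWithStats(m)
for i in range(1,n):
    if s[i,4]>2000: print(cv2.minAreaRect(P[l==i][:,:2].astype(np.float32)), P[l==i][:,2].mean())
E
python3 -m crank '[[[-124,-315,14],-16.3,40],[[-124,-315,14],-16.3,40],[[-124,-315,14],-16.3,40],[[-124,-315,14],-16.3,40],[[-124,-315,14],-16.3,40],[[-124,-315,14],-16.3,40],[[-124,-315,14],-16.3,40],[[-124,-315,14],-16.3,40],[[-124,-315,14],-16.3,40]]' 20; python3 wm.py; python3 go.py .598 -.087 .012 7.8; python3 meas.py | head -3
```

```text
time: 7.05
eef_pos: [0.5952, -0.089, 0.1051]
tcp_rot: [-0.067, 0.998, 0.0, -0.0]
contact_force: [-0.7, 0.8, -0.2]
opening: 0.843
finger_force: 0.0
((0.5188693404197693, -0.25482508540153503), (0.04872614145278931, 0.09013061225414276), 89.92926788330078) 0.04092360353076303
((0.5395498871803284, -0.09447963535785675), (0.14887017011642456, 0.05233990401029587), 7.5349931716918945) 0.04084960636623209
shift [-3.2  0.3 93.1] yaw -0.0 t 7.1 heading -172.2
box c [ 0.539 -0.095] size [0.15  0.052] long axis deg 7.7 zmed 0.04 pix [238. 151.]
box c [0.519 0.24 ] size [0.057 0.152] long axis deg -9.2 zmed 0.04 pix [128. 151.]
box c [ 0.486 -0.26 ] size [0.149 0.051] long axis deg 0.5 zmed 0.04 pix [292. 167.]
```

```bash
python3 -m crank '[[[-3,0,48],0,40],[[-3,0,88],0,40],[[-3,0,93],0,40],[[-3,0,93],0,255],[[-3,0,93],0,255],[[-3,0,93],0,255],[[-3,0,93],0,255]]' 20;
python3 -m crank '[[[3,0,-10],0,255],[[7,0,-22],0,255],[[12,0,-33],0,255],[[18,0,-44],0,255],[[26,0,-56],0,255],[[26,0,-56],0,255],[[26,0,-56],0,255],[[26,0,-56],0,255],[[26,0,-56],0,255]]' 20; python3 prof.py .539 -.095 7.7 | head -1;
python3 -m crank '[[[-8,0,12],0,255],[[-14,0,23],0,255],[[-19,0,34],0,255],[[-23,0,46],0,255],[[-26,0,56],0,255],[[-26,0,56],0,255],[[-26,0,56],0,40],[[-26,0,56],0,40],[[-26,0,56],0,40]]' 20
```

```text
time: 7.85
eef_pos: [0.5993, -0.0875, 0.014]
tcp_rot: [-0.068, 0.998, -0.0, 0.002]
contact_force: [1.0, -0.1, -3.1]
opening: 0.6
finger_force: 26.2
time: 8.75
eef_pos: [0.572, -0.0909, 0.0676]
tcp_rot: [-0.068, 0.998, 0.0, -0.001]
contact_force: [0.0, -0.9, -4.9]
opening: 0.601
finger_force: 24.8
top [(-90, 91, 123), (-80, 388, 150), (-70, 396, 153), (-60, 400, 145), (-50, 404, 117), (-40, 396, 118), (-30, 395, 109), (-20, 95, 78), (-10, 93, 49), (0, 339, 63), (10, 347, 93), (20, 351, 78), (30, 354, 70), (40, 354, 61), (50, 350, 51), (60, 346, 35), (70, 340, 13), (80, 332, 2)]
time: 9.75
eef_pos: [0.5985, -0.0877, 0.0128]
tcp_rot: [-0.068, 0.998, -0.0, 0.0]
contact_force: [-0.5, -0.1, 0.6]
opening: 0.844
finger_force: 0.0
```

```bash
python3 -m crank '[[[40,0,0],0,40],[[60,0,0],0,40],[[60,0,0],0,40],[[60,0,0],0,255],[[60,0,0],0,255],[[60,0,0],0,255],[[60,0,0],0,255],[[60,0,-20],0,255],[[60,0,-35],0,255],[[60,0,-35],0,255]]' 40; python3 tq.py
```

```text
time: 10.75
eef_pos: [0.5405, -0.0962, 0.0491]
tcp_rot: [-0.068, 0.998, -0.001, 0.002]
contact_force: [0.1, 0.3, -4.6]
opening: 0.598
finger_force: 44.4
T [-0.022  0.001 -0.018] sd [0.029 0.018 0.04 ] about tool y 0.004 F [-0.2  -0.2  -5.11] z [ 0.5378 -0.0953  0.0461] t 11.0
```

B's profile is flat at about 91–95 mm, so it was carried level and never tipped. I'll regrip it nearer the end.

```bash
python3 -m crank '[[[0,0,15],0,255],[[0,0,28],0,255],[[0,0,35],0,255],[[0,0,35],0,255],[[0,0,35],0,40],[[0,0,35],0,40],[[0,0,35],0,40],[[-45,0,32],0,40],[[-69,0,31],0,40],[[-69,0,31],0,40]]' 20; python3 -m crank '[[[0,0,0],0,255],[[0,0,0],0,255],[[0,0,0],0,255],[[0,0,0],0,255],[[3,0,-12],0,255],[[7,0,-24],0,255],[[12,0,-36],0,255],[[18,0,-48],0,255],[[27,0,-60],0,255],[[27,0,-60],0,255]]' 20; python3 prof.py .539 -.095 7.7
```

```text
time: 12.0
eef_pos: [0.6105, -0.0865, 0.0173]
tcp_rot: [-0.069, 0.998, -0.001, 0.002]
contact_force: [0.6, 0.2, 0.3]
opening: 0.841
finger_force: 0.0
time: 13.0
eef_pos: [0.5806, -0.0905, 0.079]
tcp_rot: [-0.068, 0.998, -0.001, 0.002]
contact_force: [0.9, 0.1, -2.8]
opening: 0.604
finger_force: 22.2
top [(-90, 37, 88), (-80, 380, 141), (-70, 399, 146), (-60, 409, 159), (-50, 412, 133), (-40, 407, 122), (-30, 405, 118), (-20, 403, 103), (-10, 79, 70), (0, 83, 58), (10, 352, 90), (20, 358, 106), (30, 363, 84), (40, 364, 65), (50, 363, 61), (60, 361, 54), (70, 355, 30), (80, 352, 10), (90, 343, 1)]
scene [(-90, 442, 36), (-80, 428, 57), (-70, 415, 73), (-60, 413, 65), (-50, 416, 75), (-40, 412, 78), (-30, 408, 91), (-20, 405, 70), (-10, 404, 46), (0, 3, 18), (10, 3, 25), (20, 6, 40), (30, 95, 69), (40, 101, 97), (50, 100, 162), (60, 178, 170), (70, 282, 296), (80, 310, 211), (90, 317, 53)]
```

Now it is tipped about 27°. I'll lower it, grip the middle and measure.

```bash
python3 -m crank '[[[-9,0,12],0,255],[[-15,0,24],0,255],[[-20,0,36],0,255],[[-24,0,48],0,255],[[-27,0,59],0,255],[[-27,0,60],0,255],[[-27,0,60],0,40],[[-27,0,60],0,40],[[-27,0,60],0,40]]' 20; python3 -m crank '[[[40,0,3],0,40],[[69,0,4],0,40],[[69,0,4],0,40],[[69,0,4],0,255],[[69,0,4],0,255],[[69,0,4],0,255],[[69,0,4],0,255],[[69,0,-16],0,255],[[69,0,-31],0,255],[[69,0,-31],0,255]]' 40; python3 tq.py
```

```text
time: 14.0
eef_pos: [0.6057, -0.086, 0.0152]
tcp_rot: [-0.068, 0.998, 0.0, -0.001]
contact_force: [-0.1, 0.6, -0.1]
opening: 0.843
finger_force: 0.0
time: 15.0
eef_pos: [0.5405, -0.0961, 0.0492]
tcp_rot: [-0.068, 0.998, -0.001, 0.002]
contact_force: [1.0, 0.3, -4.1]
opening: 0.6
finger_force: 45.0
T [-0.005  0.025 -0.007] sd [0.034 0.033 0.031] about tool y 0.026 F [-0.15 -0.14 -5.14] z [ 0.5377 -0.0953  0.0461] t 15.25
```

B reads about 0.03 N m, so it's sound. I'll put it back and go to C.

```bash
python3 -m crank '[[[0,0,15],0,255],[[0,0,28],0,255],[[0,0,35],0,255],[[0,0,35],0,255],[[0,0,35],0,40],[[0,0,35],0,40],[[0,0,35],0,40],[[0,0,0],0,40],[[0,0,-50],0,40],[[0,0,-50],0,40]]' 20; python3 go.py .555 -.2595 .104 0.5
```

```text
time: 16.25
eef_pos: [0.5439, -0.0976, 0.1048]
tcp_rot: [-0.068, 0.998, -0.003, 0.007]
contact_force: [1.3, -0.5, 1.1]
opening: 0.84
finger_force: 0.0
shift [  11.1 -161.9    1.8] yaw 7.3 t 16.25 heading -172.2
```

```bash
python3 -m crank '[[[11,-162,0],7.3,40],[[11,-162,0],7.3,40],[[11,-162,0],7.3,40],[[11,-162,0],7.3,40],[[11,-162,0],7.3,40],[[11,-162,0],7.3,40]]' 20; python3 wm.py; python3 meas.py|head -3;  python3 go.py .555 -.2595 .017 0.5
```

```text
time: 16.85
eef_pos: [0.5494, -0.2567, 0.0966]
tcp_rot: [-0.004, 1.0, 0.001, -0.001]
contact_force: [-0.0, 0.6, -0.5]
opening: 0.845
finger_force: 0.0
((0.4878162145614624, -0.2591853439807892), (0.1489296853542328, 0.052129216492176056), 1.7687556743621826) 0.04087070545118297
((0.5381405353546143, -0.09653311222791672), (0.1494128704071045, 0.052549075335264206), 7.934417247772217) 0.04055316750840614
((0.5877164602279663, -0.4312114417552948), (0.05122696980834007, 0.07806427776813507), 6.397057056427002) 0.03708985784327016
box c [0.517 0.239] size [0.056 0.151] long axis deg -8.7 zmed 0.04 pix [128. 155.]
box c [ 0.477 -0.26 ] size [0.129 0.051] long axis deg 0.5 zmed 0.04 pix [293. 173.]
tray c [0.394 0.015] size [0.525 0.218] long axis deg 25.1 zmed 0.01 pix [180. 151.]
shift [-5.5 -3.9 79.7] yaw 0.1 t 16.95 heading -179.4
```

```bash
python3 -m crank '[[[-6,-3,48],0,40],[[-6,-3,75],0,40],[[-6,-3,79],0,40],[[-6,-3,79],0,255],[[-6,-3,79],0,255],[[-6,-3,79],0,255],[[-6,-3,79],0,255]]' 20;
python3 -m crank '[[[3,0,-12],0,255],[[7,0,-24],0,255],[[12,0,-36],0,255],[[18,0,-48],0,255],[[27,0,-60],0,255],[[27,0,-60],0,255],[[27,0,-60],0,255],[[27,0,-60],0,255],[[27,0,-60],0,255]]' 20; python3 prof.py .487 -.2595 1; python3 go.py .556 -.2585 .017 1
```

```text
time: 17.65
eef_pos: [0.5566, -0.2606, 0.0196]
tcp_rot: [-0.004, 1.0, -0.0, 0.001]
contact_force: [0.5, 1.1, -1.4]
opening: 0.603
finger_force: 23.4
time: 18.55
eef_pos: [0.5301, -0.2617, 0.0794]
tcp_rot: [-0.005, 1.0, -0.001, 0.001]
contact_force: [3.2, -1.1, 2.4]
opening: 0.605
finger_force: 25.0
top [(-90, 3, 36), (-80, 39, 80), (-70, 48, 77), (-60, 371, 99), (-50, 365, 119), (-40, 390, 133), (-30, 405, 126), (-20, 403, 109), (-10, 75, 74), (0, 350, 44), (10, 357, 60), (20, 360, 76), (30, 363, 76), (40, 365, 76), (50, 365, 62), (60, 364, 60), (70, 361, 48), (80, 356, 32), (90, 355, 20)]
scene [(-70, 404, 1), (-60, 230, 2), (-50, 408, 38), (-40, 406, 65), (-30, 403, 77), (-20, 400, 85), (-10, 396, 44), (0, 76, 15), (10, 83, 27), (20, 86, 58), (30, 91, 75), (40, 98, 83), (50, 99, 179), (60, 166, 186), (70, 278, 269), (80, 255, 259), (90, 329, 114)]
shift [-25.7   3.   62.4] yaw -0.4 t 18.65 heading -179.4
```

Tipped about 25°. Now I'll lower it, take the middle and measure.

```bash
python3 -m crank '[[[-9,0,12],0,255],[[-15,0,24],0,255],[[-20,0,36],0,255],[[-24,0,48],0,255],[[-27,0,59],0,255],[[-27,0,60],0,255],[[-27,0,60],0,40],[[-27,0,60],0,40],[[-27,0,60],0,40]]' 20; python3 -m crank '[[[40,0,3],0,40],[[69,0,4],0,40],[[69,0,4],0,40],[[69,0,4],0,255],[[69,0,4],0,255],[[69,0,4],0,255],[[69,0,4],0,255],[[69,0,-16],0,255],[[69,0,-31],0,255],[[69,0,-31],0,255]]' 40; python3 tq.py
```

```text
time: 19.55
eef_pos: [0.5544, -0.2598, 0.0168]
tcp_rot: [-0.004, 1.0, 0.001, -0.002]
contact_force: [0.4, -0.7, -0.2]
opening: 0.843
finger_force: 0.0
time: 20.55
eef_pos: [0.4884, -0.262, 0.0513]
tcp_rot: [-0.005, 1.0, -0.001, 0.002]
contact_force: [1.2, -0.9, -3.6]
opening: 0.602
finger_force: 45.4
T [ 0.01  -0.081  0.006] sd [0.03  0.013 0.02 ] about tool y -0.081 F [ 0.35  0.45 -4.54] z [ 0.4861 -0.2606  0.0482] t 20.8
```

C reads −0.081 N m, which fits a core lying at the near end. I'll confirm by tipping it the other way.

```bash
python3 -m crank '[[[0,0,15],0,255],[[0,0,28],0,255],[[0,0,35],0,255],[[0,0,35],0,255],[[0,0,35],0,40],[[0,0,35],0,40],[[0,0,35],0,40],[[45,0,32],0,40],[[69,0,31],0,40],[[69,0,31],0,40]]' 20; python3 -m crank '[[[0,0,0],0,255],[[0,0,0],0,255],[[0,0,0],0,255],[[0,0,0],0,255],[[-3,0,-12],0,255],[[-7,0,-24],0,255],[[-12,0,-36],0,255],[[-18,0,-48],0,255],[[-27,0,-60],0,255],[[-27,0,-60],0,255]]' 20; python3 -m crank '[[[0,0,0],0,255],[[0,0,0],0,255],[[0,0,0],0,255],[[9,0,12],0,255],[[15,0,24],0,255],[[20,0,36],0,255],[[24,0,48],0,255],[[27,0,59],0,255],[[27,0,60],0,255],[[27,0,60],0,255]]' 20; python3 wm.py
```

```text
time: 21.8
eef_pos: [0.4153, -0.261, 0.0175]
tcp_rot: [-0.004, 1.0, 0.001, -0.001]
contact_force: [-0.1, 0.5, -0.5]
opening: 0.842
finger_force: 0.0
time: 22.8
eef_pos: [0.4474, -0.263, 0.0813]
tcp_rot: [-0.005, 1.0, -0.002, 0.002]
contact_force: [0.0, -1.6, -4.0]
opening: 0.603
finger_force: 22.2
time: 23.8
eef_pos: [0.417, -0.2613, 0.0185]
tcp_rot: [-0.004, 1.0, 0.001, -0.002]
contact_force: [-5.0, 3.0, 9.6]
opening: 0.6
finger_force: 27.7
((0.4318268895149231, -0.26216211915016174), (0.05192624777555466, 0.045583728700876236), 89.8848876953125) 0.04056035085473694
```

```bash
python3 -m crank '[[[0,0,0],0,40],[[0,0,0],0,40],[[0,0,0],0,40],[[-45,0,4],0,40],[[-69,0,4],0,40],[[-69,0,4],0,40],[[-69,0,4],0,255],[[-69,0,4],0,255],[[-69,0,4],0,255],[[-69,0,4],0,255]]' 40; python3 -m crank '[[[0,0,-20],0,255],[[0,0,-45],0,255],[[0,0,-45],0,255]]' 60; python3 tq.py; python3 go.py .518 .069 .06 -2.3
```

```text
time: 24.85
eef_pos: [0.486, -0.2612, 0.014]
tcp_rot: [-0.004, 1.0, 0.0, -0.0]
contact_force: [0.7, -0.6, -1.5]
opening: 0.601
finger_force: 44.6
time: 25.15
eef_pos: [0.4877, -0.2622, 0.0615]
tcp_rot: [-0.004, 1.0, -0.001, 0.002]
contact_force: [0.3, 0.2, -4.1]
opening: 0.594
finger_force: 66.5
T [0.017 0.116 0.011] sd [0.011 0.016 0.027] about tool y 0.115 F [ 0.19  0.11 -4.96] z [ 0.4853 -0.2601  0.0572] t 25.4
shift [-35.6 328.8  -2.1] yaw 2.8 t 25.4 heading -179.5
```

The moment moved from −0.081 to +0.115 N m, a change of about 0.2, so C is the rattler. I'll carry it to the tray.

```bash
python3 -m crank '[[[0,0,-35],0,255],[[-5,30,-40],2.8,255],[[-11,70,-40],2.8,255],[[-17,110,-40],2.8,255],[[-23,150,-40],2.8,255],[[-27,190,-40],2.8,255],[[-31,230,-40],2.8,255],[[-34,270,-40],2.8,255],[[-35,305,-40],2.8,255],[[-35,329,-40],2.8,255]]' 60; python3 -m crank '[[[0,0,0],0,255],[[0,0,0],0,255]]' 60;python3 go.py .518 .069 .019 -2.3; python3 prof.py .518 .069 -2.3|head -1
python3 - <<'E'
from h import *
c=cam("wrist"); cv2.imwrite("pics/w2.png",c["frame"])
E
```

```text
time: 26.4
eef_pos: [0.5175, 0.0705, 0.0977]
tcp_rot: [0.019, 1.0, 0.0, -0.002]
contact_force: [0.5, -0.4, -4.3]
opening: 0.597
finger_force: 66.3
time: 26.6
eef_pos: [0.5179, 0.0684, 0.098]
tcp_rot: [0.019, 1.0, -0.0, -0.001]
contact_force: [-0.7, -0.5, -5.2]
opening: 0.598
finger_force: 66.3
shift [-0.3  0.6 79. ] yaw 0.1 t 26.6 heading 177.8
top [(-90, 456, 114), (-80, 449, 105), (-70, 123, 164), (-60, 126, 132), (-50, 125, 90), (-40, 122, 45), (-30, 367, 96), (-20, 377, 120), (-10, 381, 102), (0, 383, 85), (10, 382, 69), (20, 378, 53), (30, 370, 27), (40, 124, 4), (50, 124, 5), (60, 120, 5), (70, 123, 11), (80, 9, 10), (90, 9, 8)]
```

View pics/w2.png

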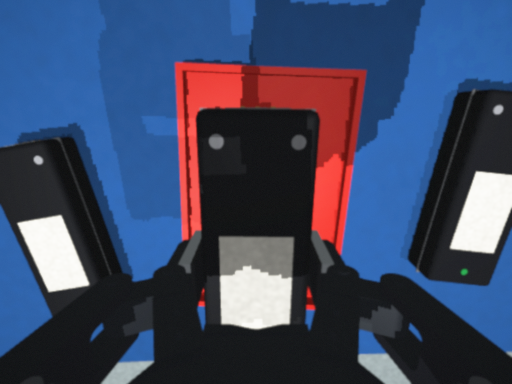

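The box is level and centred over the red tray, from (180,65) to (365,70) in the picture. Lowering and releasing.

```bash
python3 -m crank '[[[0,0,30],0,255],[[0,0,55],0,255],[[0,0,68],0,255],[[0,0,74],0,255],[[0,0,78],0,255],[[0,0,79],0,255],[[0,0,79],0,255]]' 30; python3 -m crank '[[[0,0,0],0,40],[[0,0,0],0,40],[[0,0,0],0,40],[[0,0,0],0,40],[[0,0,-40],0,40],[[0,0,-90],0,40],[[0,0,-140],0,40],[[0,0,-190],0,40],[[0,0,-240],0,40],[[0,0,-240],0,40]]' 30; python3 -m crank '[[[-50,0,0],0,40],[[-100,50,0],0,40],[[-100,100,0],0,40],[[-100,150,0],0,40],[[-100,200,0],0,40],[[-100,250,0],0,40],[[-100,300,0],0,40],[[-100,300,0],0,40]]' 30
python3 meas.py
python3 - <<'E'
from h import *
cv2.imwrite("pics/t9.png",cam("top")["frame"])
E
```

```text
time: 27.45
eef_pos: [0.5197, 0.068, 0.0213]
tcp_rot: [0.02, 1.0, -0.0, 0.001]
contact_force: [-0.3, -0.4, -4.9]
opening: 0.597
finger_force: 66.2
time: 28.45
eef_pos: [0.5231, 0.0679, 0.2704]
tcp_rot: [0.02, 1.0, -0.0, 0.009]
contact_force: [0.6, -0.8, 0.4]
opening: 0.846
finger_force: 0.0
time: 29.25
eef_pos: [0.6295, 0.3685, 0.2591]
tcp_rot: [0.018, 1.0, 0.0, -0.001]
contact_force: [-1.2, -0.5, 0.1]
opening: 0.846
finger_force: 0.0
box c [ 0.538 -0.096] size [0.151 0.052] long axis deg 7.7 zmed 0.04 pix [238. 150.]
box c [0.517 0.24 ] size [0.056 0.151] long axis deg -8.6 zmed 0.04 pix [128. 155.]
box c [0.52  0.066] size [0.051 0.152] long axis deg -3.3 zmed 0.044 pix [184. 155.]
tray c [0.39  0.013] size [0.516 0.218] long axis deg 25.1 zmed 0.01 pix [183. 160.]
```

View pics/t9.png

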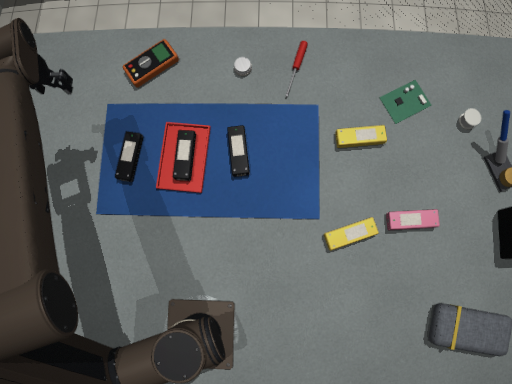

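The picture shows the rattler flat in the tray at (184,155), top at 44 mm as it should be. The sound ones lie at (128,155) and (238,150), each within about 6 mm of their start, and the arm is clear.

```bash
python3 -c "
from plant import ctrl
print(ctrl.sign_off())"
```

```text
the job is handed in; nothing more can be done
None
```

The rattler was the box that started rightmost on the mat in the top view; its moment swung by about 0.2 N m between tips, and it now lies flat in the red tray. The two sound boxes, each tipped one way only and reading near zero, lie flat within about 6 mm of where they started; nothing was dropped, and the job was handed in at about 29 s.

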